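# Finish a guide-wheel axle: cap off, sleeve, washer, clamp collar

## Robot

A 6-joint arm with a two-finger parallel gripper is mounted at the origin on the work surface. World frame = base frame: x ahead of the robot, y to its left, z up, the work surface at z = 0. Lengths are in m, angles in rad, forces in N, time in s.
With the tool pointing down it reaches from about 0.3 to 0.825 m from the base axis. Payload 5.4 kg.
Tool frame: the origin (TCP) lies at the very end of the fingers, on their centre line; the grasp point (between the pads) lies 19 mm behind it; z points along the fingers, x is the direction in which the jaws open and shut, and the axes are right-handed (so a half turn about z gives the same grasp; the last joint's range is limited). The gripper opens to 92 mm and grips with 3 to 60 N. Pads are 20 mm wide; open, the fingers measure 128 mm over their backs; the gripper's body (75 mm by 189 mm) begins 69 mm behind the grasp point.
Start: joints at [-1.379, 0.158, 1.597, -0, 1.386, -0.21], TCP at [0.225, -0.529, 0.215] pointing down, gripper open.
Joint ranges: [-2.91, 2.91], [-0.94, 2.29], [0.18, 2.7], [-1.29, 4.43], [0.17, 2.64], [-3, 3]. Speed limits (rad/s): [2.57, 2.57, 3.14, 3.14, 3.14, 3.14].

## Interface

Orientations are given as a rotation vector (axis times angle).
In Python, from workcell import bot gives the robot as it stands. Calls block until the motion is done:
- bot.goto(position, orientation): joint-space move of the TCP to a pose.
- bot.line_to(position, rot=None, max_speed=0.15): straight line of the TCP; rot=None keeps the orientation; max_speed is the mean speed in m/s.
- bot.set_joints(angles): joint-space move.
- bot.set_gripper(opening, newtons=None): opening from 0.0 (shut) to 1.0 (fully open); newtons is the grip in N (None keeps the last); returns when the fingers have stopped.
- bot.hold(seconds).
- bot.inverse_kinematics(position, orientation): joint angles nearest the present ones, or None.
- bot.read_camera(name): name is "side" or "top" or "wrist"; returns a dict with "pixels" (420x560x3 uint8, blue, green, red), "fx", "fy", "cx", "cy" (pixels), "R" (3x3) and "t" (3): a world point X has camera coordinates R X + t. Camera axes: x right, y down, z forward; pixel columns grow to the right and rows downward; lengths in m; the calibration is good to about 2 mm. A picture is of the moment at which its call begins. There is no depth.
A pose or a line that the arm cannot do raises bot.MotionError and nothing moves.
- bot.job_done(): hands the job in, once; it reports no verdict.
Readings, each from a call of its own:
- bot.current_clock(): time.
- bot.current_joints(): joint angles.
- bot.current_joint_vel(): joint speeds.
- bot.current_effort(): joint torques, N m.
- bot.current_ee_pos(): TCP position.
- bot.current_tool_rot(): TCP orientation.
- bot.current_contact_force(): force on the tool from outside, world axes, zero at the start.
- bot.current_ft_torque(): the same for the moment, N m.
- bot.current_opening(): opening from 0.0 (shut) to 1.0 (fully open).
Only numpy, scipy, OpenCV 4.12 (cv2) and the standard library are available. Lean on these libraries where they do the work, as an engineer would, in place of code of your own. Each camera call takes 0.05 s, during which the arm holds its last target. There are 200 camera calls.

## Task

Finish the guide-wheel unit on the bench: first lift the plastic protective cap off the axle end and stand it, open end down, in the empty bay of the cap tray. Then slide onto the axle, each fully home on the one below, the long spacer sleeve (the taller of the two loose sleeves), then the plain flat washer, and last the split clamp collar, ready for its screw to be tightened; lower each one all the way down and do not let it drop. Leave the spare cap, the short sleeve, the tools and the brackets where they lie.

Things in the scene. Friction and masses are not known exactly. Their poses are not given: they have to be found in the camera images.
- axle_seat (a point): On the centre line of a guide-wheel unit fixed to the bench: round dark flange 140 mm across, 12 thick; above it a flat-lying wheel, 120 across, black tyre (top 54 mm above the bench), free to spin; a bright axle 30 mm in diameter stands up through its middle. The point is the face of the bearing's inner ring (52 mm across), 60 mm above the bench, where the sleeve must rest. z points up.
- axle_top (a point): Centre of the axle's upper end face, 170 mm above the bench and 110 mm above the seat. The end is chamfered: 21 mm across at the very top, full 30 mm from 5.5 mm below it.
- cap_mid (a point): Grey plastic protective cap, ribbed, loose, slipped over the axle end: 44 mm across (46 over the ribs), 70 tall, closed on top (6 mm roof resting on the axle end), bore 34 mm, 64 deep, about 50 g. It lifts straight off and is clear once raised 64 mm. The point is its centre, half-way up, 35 mm above its open rim; z points to the closed top.
- empty_bay (a point): Centre of the floor of the cap tray's empty bay. Open grey steel tray fixed to the bench, 220 x 116 mm, 30 mm high, with one cross wall (22 mm above its floor) making two bays, each 104 mm (along the tray, x of this point) by 108 mm (y) inside; floor 4 mm above the bench. The other bay, on the -x side, holds the spare cap.
- sleeve_mid (a point): Long spacer sleeve: plain bright steel tube standing on the bench, 48 mm outside, 33 mm bore, 80 mm tall, about 0.58 kg. The point is its centre, half-way up (40 mm above its underside); z along the bore.
- washer_mid (a point): Plain flat thick washer: bright steel, lying flat on the bench, 62 mm outside, 33 mm bore, 10 mm thick, about 0.17 kg. The point is its centre, half-way through its thickness; z along the bore.
- collar_mid (a point): Split clamp collar, the retainer: blackened steel ring with a slit and a clamp screw on one side, lying flat on the bench, 60 mm outside, 33 mm bore, 16 mm thick, about 0.25 kg. It slides on; it is not screwed. Either face may be up. The point is its centre, half-way up; z along the bore, x points to the slit.
- cap: The protective cap's body; origin at the centre of its open rim (underside), z to its closed top.
- sleeve: The long sleeve's body; origin at the centre of its underside.
- washer: The washer's body; origin at the centre of its underside.
- collar: The clamp collar's body; origin at the centre of its underside.
- short_sleeve_mid (a point): Short sleeve, not for this axle, leave it: same 48 mm outside and 33 mm bore but only 48 mm tall, standing on the bench. The point is its centre, half-way up.
- spare_cap_mid (a point): Spare cap, leave it: like the cap, 44 mm across and 70 mm tall, standing in the other bay of the tray. The point is its centre, half-way up.
- hammer: Hammer lying beyond the wheel unit, leave it: 280 mm long, head at its +x end; origin at the middle of its length, on the bench.
- screwdriver: Screwdriver, leave it: 200 mm long, yellow handle to -x; origin at the middle of its length, on the bench.
- spanner: Spanner lying in front of the wheel unit, leave it: 220 mm long, 10 mm thick, along its x; origin at the middle of its length, on the bench.
- pliers: Pliers with orange handles to -x, leave them: 185 mm long, 80 mm wide, 18 mm thick; origin near the pivot, on the bench.
- bracket_a: Zinc-plated angle bracket, leave it: foot 50 x 40 mm, upright leaf 50 mm tall at its +x end; origin under the middle of the foot.
- bracket_b: A second such angle bracket, leave it.

How it is judged:
By the outcome, as a careful person would: the job done as asked, in the order asked, and still so for the second after the job is handed in, with the robot touching nothing.
It also fails if it takes over 72 s, if anything falls off the work surface, if the arm or the gripper's body presses on something with over 40 N, if the wrist force passes 120 N, or if a joint passes its speed limit or range.

## Working session

There is one attempt and no reset: what is moved stays moved. The work goes in short steps, each a Python script; the robot and the scene stay as the last script left them, time stands still between calls to the robot, and variables do not carry over. Pictures are saved under pics/ and viewed, about 8 in all and at most 12, crops included, and the job is handed in when it is done.

```bash
mkdir -p pics; ls
cat > h.py <<'E'
import numpy as np, cv2
from workcell import bot
def snap(n,f):
    c=bot.read_camera(n); cv2.imwrite(f'pics/{f}.png',c['pixels']); 
    np.savez(f'pics/{f}.npz',**{k:np.array(v) for k,v in c.items()}); return c
def ray(c,u,v,z):
    R=np.array(c['R']);t=np.array(c['t']); d=R.T@np.array([(u-c['cx'])/c['fx'],(v-c['cy'])/c['fy'],1]); o=-R.T@t
    return o+d*(z-o[2])/d[2]
def proj(c,X):
    p=np.array(c['R'])@np.array(X)+np.array(c['t']); return c['fx']*p[0]/p[2]+c['cx'],c['fy']*p[1]/p[2]+c['cy']
E
python3 - <<'E'
from h import *
for n in('top','side'):
    c=snap(n,n+'0'); print(n,c['fx'],-np.array(c['R']).T@np.array(c['t']),np.round(c['R'],3).tolist())
a=cv2.imread('pics/top0.png');
print(bot.current_clock(),bot.current_tool_rot())
E
```

```text
pics
top 400.91708959461084 [ 0.33673758 -0.00870092  0.99375573] [[-0.007, -1.0, -0.003], [-0.974, 0.007, -0.226], [0.226, 0.002, -0.974]]
side 457.8703670924967 [0.26206525 0.65460807 0.87515191] [[-0.914, -0.405, -0.007], [-0.288, 0.664, -0.69], [0.284, -0.629, -0.724]]
0.1 [-2.61909867e+00  1.73283404e+00  1.80550251e-03]
```

View pics/top0.png

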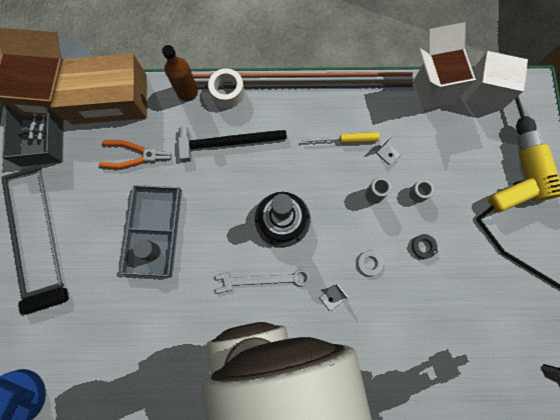

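View pics/side0.png

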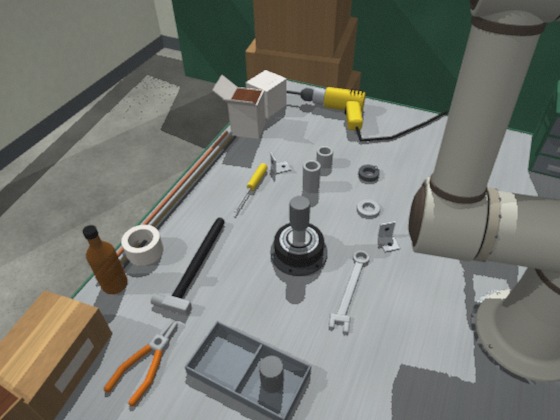

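The top view shows the capped axle at (282,207), the tray at (150,232) with its empty bay at (157,208), and the spare cap at (145,250). The two sleeves are at (380,187) and (424,189), and the one at 380 is taller in the side view, at (312,175). The washer is at (370,263) and the collar at (424,245).

Run:
```python
from h import *
t=cv2.imread('pics/top0.png');s=cv2.imread('pics/side0.png')
a=cv2.resize(t[165:285,340:450],None,fx=4,fy=4,interpolation=cv2.INTER_CUBIC) #440x480
b=cv2.resize(t[175:265,240:325],None,fx=4,fy=4,interpolation=cv2.INTER_CUBIC) #340x360
o=np.zeros((480,800,3),np.uint8);o[:,:440]=a;o[:360,440:780]=b
cv2.imwrite('pics/z1.png',o)
c=dict(np.load('pics/top0.npz'));
for n,u,v,z in [('cap',282,203,.18),('flange',283,222,.054),('sleeve',380.5,184,.08),('short',424,186,.048),('washer',370,263,.01),('collar',424,245,.016)]+[('tray',*p,.03) for p in[(135,187),(181,187),(170,277),(119,276)]]: print(n,np.round(ray(c,u,v,z),4))
```

```text
cap [ 0.5289 -0.0049  0.18  ]
flange [ 0.5122 -0.0064  0.054 ]
sleeve [ 0.597  -0.2377  0.08  ]
short [ 0.6003 -0.3517  0.048 ]
washer [ 0.4174 -0.2174  0.01  ]
collar [ 0.4597 -0.3504  0.016 ]
tray [0.6081 0.3626 0.03  ]
tray [0.6073 0.2476 0.03  ]
tray [0.3861 0.2624 0.03  ]
tray [0.3893 0.3837 0.03  ]
```

View pics/z1.png

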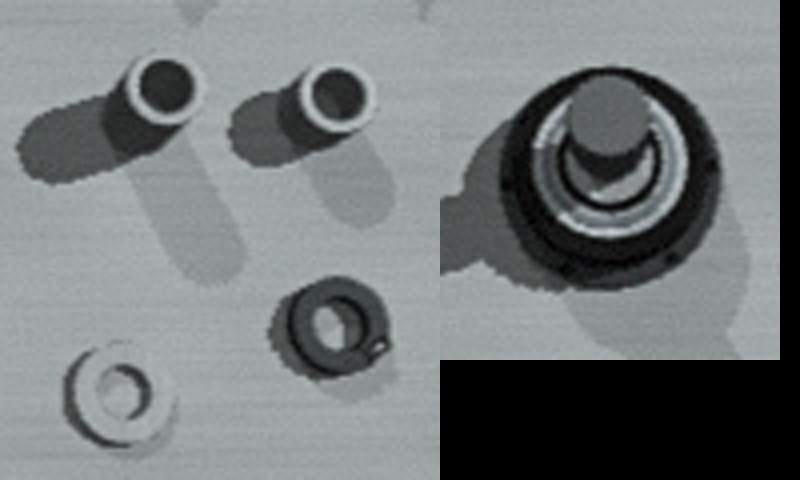

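In the zoom the cap top is at (282.5,204.5), the sleeve top at (381,187), the washer at (370.7,263.5), and the collar at (425,246) with its slit toward the lower right. I'll go above the parts and take a wrist look.

```bash
cat >> h.py <<'E'
from scipy.spatial.transform import Rotation as Ro
def rot(deg):
    f=np.radians(deg); x=np.array([np.cos(f),np.sin(f),0]); z=np.array([0,0,-1.]); return Ro.from_matrix(np.c_[x,np.cross(z,x),z]).as_rotvec()
def st(m=''): print(m,'t',round(bot.current_clock(),2),'p',np.round(bot.current_ee_pos(),4),'F',np.round(bot.current_contact_force(),1),'o',round(bot.current_opening(),3))
E
python3 - <<'E'
from h import *
bot.goto([.48,-.27,.30],rot(-90)); st()
c=snap('wrist','w1'); print(c['fx'],c['cx'],c['cy'],-np.array(c['R']).T@np.array(c['t']),np.round(c['R'],3).tolist(),np.round(bot.current_joints(),2))
for p in [(.597,-.238,.08),(.6,-.35,.048),(.417,-.217,.01),(.46,-.35,.016),(.52,-.005,.176)]: print(np.round(proj(c,p)))
E
```

```text
t 1.49 p [ 0.4795 -0.2706  0.2995] F [ 0.1 -0.2 -0.2] o 1.0
348.0317724652354 277.0358047306587 208.63506372927085 [ 0.55151527 -0.27158376  0.46914643] [[-0.001, -1.0, 0.001], [-0.967, 0.001, 0.255], [-0.255, -0.0, -0.967]] [-0.73  0.05  1.55 -0.    1.54  0.84]
[245.  72.]
[346.  73.]
[237. 218.]
[336. 188.]
[-41. 156.]
```

View pics/w1.png

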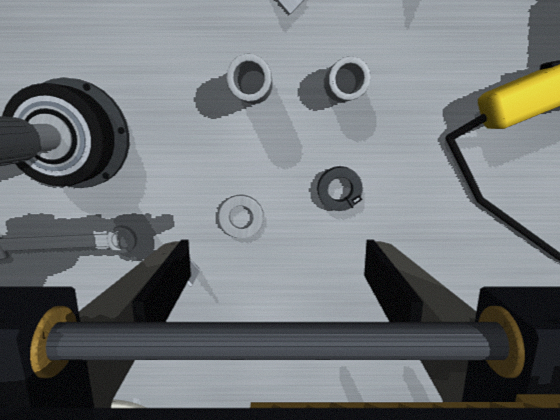

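The wrist view shows the sleeve rim at (250,78), the short sleeve at (350,79), the washer at (240,216), the collar at (338,189) with its slit at (356,201), and the wheel unit at the left edge. Next I'll go above the cap.

Run:
```python
from h import *
c=dict(np.load('pics/w1.npz'))
for n,u,v,z in [('sleeve',250,78,.08),('washer',240.5,216.5,.01),('collar',338,189,.016),('slit',356,201,.016)]: print(n,np.round(ray(c,u,v,z),4))
c=dict(np.load('pics/top0.npz'))
for n,u,v,z in [('cap',282.5,204.5,.176),('sleeve',381,187,.08),('washer',370.7,263.5,.01),('collar',425,246.2,.016)]: print(n,np.round(ray(c,u,v,z),4))
bot.goto([.526,-.006,.28],rot(-90)); st()
c=snap('wrist','w2'); print(proj(c,[.526,-.006,.176]))
```

```text
sleeve [ 0.5911 -0.2434  0.08  ]
washer [ 0.4193 -0.2215  0.01  ]
collar [ 0.4589 -0.3526  0.016 ]
slit [ 0.4424 -0.3774  0.016 ]
cap [ 0.5267 -0.0059  0.176 ]
sleeve [ 0.5897 -0.2384  0.08  ]
washer [ 0.4162 -0.2191  0.01  ]
collar [ 0.4567 -0.3526  0.016 ]
 t 2.58 p [ 0.5262 -0.0072  0.2801] F [-0.8  0.1  0.6] o 1.0
(np.float64(274.1978843127), np.float64(208.7174605962577))
```

View pics/w2.png

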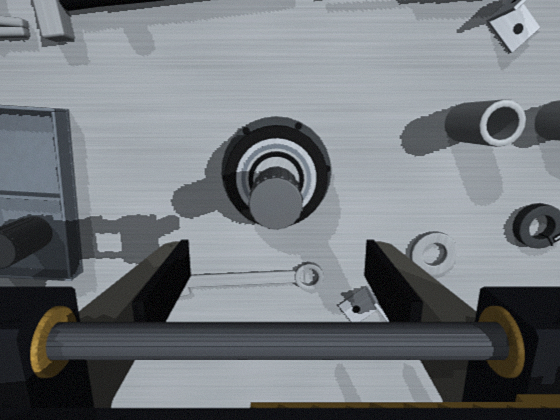

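The cap top is at (276,202), radius 27 px, between the open fingers. I'll grip and lift it.

Run:
```python
from h import *
c=dict(np.load('pics/w2.npz')); p=ray(c,276,202,.176); print(p)
bot.line_to([.5295,-.006,.146],max_speed=.2); st('down')
bot.set_gripper(.3,15); st('grip')
p=np.array(bot.current_ee_pos())
bot.line_to([p[0],p[1],.235],max_speed=.12); st('up')
c=snap('wrist','w3')
```

```text
[ 0.53161731 -0.00747893  0.176     ]
down t 3.45 p [ 0.5304 -0.0066  0.1473] F [-0.9 -0.6  0. ] o 0.995
grip t 4.22 p [ 0.5295 -0.006   0.146 ] F [-0.6  0.1  0.4] o 0.479
up t 5.12 p [ 0.5289 -0.0058  0.234 ] F [ 0.9  0.8 -0.1] o 0.481
```

View pics/w3.png

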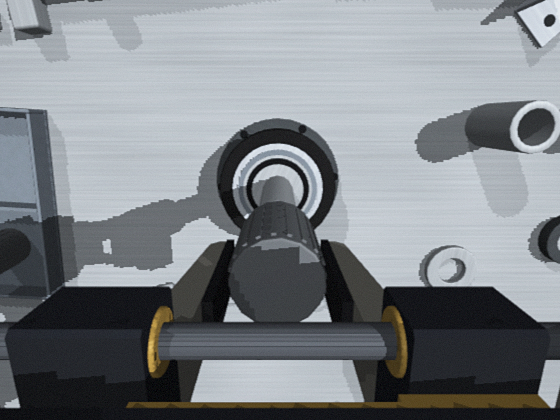

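The cap is held (opening 44 mm) and is clear of the axle. Next I'll place it in the bay and then return to look at the bare axle.

```bash
cat >> h.py <<'E'
def force(n=4):
    f=[]
    for _ in range(n): bot.hold(.02); f.append(bot.current_contact_force())
    return np.mean(f,0)
def lower(x,y,z0,z1,step=.001,lim=4,speed=.03):
    "guarded descent; stop once the upward force exceeds lim"
    f0=force(6); z=z0
    while z>z1:
        z-=step; bot.line_to([x,y,z],max_speed=speed); d=force()-f0
        if d[2]>lim: break
    print('lowered',round(z,4),np.round(d,1)); return z
E
python3 - <<'E'
from h import *
b=[.5515,.3097]; r=rot(-94.7)
bot.line_to([.529,-.006,.26],max_speed=.2)
bot.goto([*b,.13],r); st()
c=snap('wrist','w4')
bot.line_to([*b,.050],max_speed=.15)
z=lower(*b,.050,.041); st('low')
bot.set_gripper(.75); bot.hold(.1); st('rel')
bot.line_to([*b,.15],max_speed=.25)
c=snap('wrist','w5'); 
bot.goto([.529,-.006,.28],rot(-90)); bot.hold(.15); st()
c=snap('wrist','w6'); c=snap('side','s6')
a=cv2.imread('pics/w5.png');b=cv2.imread('pics/w6.png');s=cv2.imread('pics/s6.png')
cv2.imwrite('pics/m1.png',np.hstack([cv2.resize(a,(400,300)),b[60:360,120:440]]))
E
```

```text
t 6.73 p [0.5522 0.3087 0.1305] F [-0.6  0.2 -0.2] o 0.486
lowered 0.043 [-2.1 -0.8  5.2]
low t 9.78 p [0.5517 0.3098 0.044 ] F [-2.4 -0.7  5.6] o 0.482
rel t 10.42 p [0.5515 0.3097 0.0429] F [ 0.5 -0.4 -0. ] o 0.747
 t 12.48 p [ 0.5289 -0.005   0.2793] F [ 0.   0.2 -0. ] o 0.747
```

View pics/m1.png

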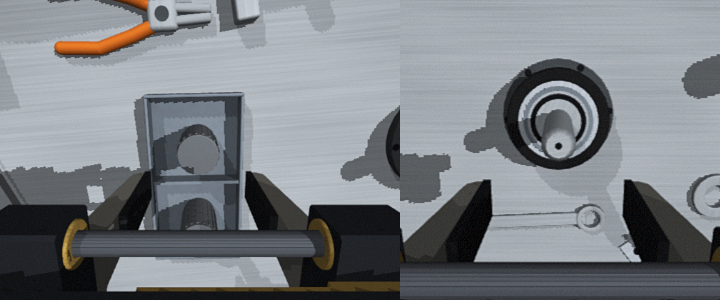

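The cap stands upright in the empty bay, at (197,150) in the left panel. In the right panel the bare axle's centre hole is at about (558,147), which is w6 pixel (278,207). Next I'll look at the sleeve from the same relative pose.

Run:
```python
from h import *
bot.set_gripper(1.0) if False else None
bot.goto([.590,-.241,.19],rot(-90)); bot.hold(.15); st()
c=snap('wrist','w7'); print('sl',proj(c,[.59,-.241,.08]))
c6=dict(np.load('pics/w6.npz')); print('ax',proj(c6,[.529,-.006,.17]),ray(c6,278,207,.17))
a=cv2.imread('pics/w6.png')[170:240,240:310];b=cv2.imread('pics/w7.png')[160:260,220:340]
cv2.imwrite('pics/m2.png',np.hstack([cv2.resize(a,(420,420),interpolation=2),cv2.resize(b,(380,317),interpolation=2) if 0 else cv2.copyMakeBorder(cv2.resize(b,(360,300),interpolation=2),0,120,0,0,0)]))
```

```text
t 13.75 p [ 0.5907 -0.2397  0.1913] F [0.2 0.1 0.9] o 0.751
sl (np.float64(277.2833869310574), np.float64(207.3318211065985))
ax (np.float64(276.9984435200529), np.float64(206.6827307036041)) [ 0.52872962 -0.00682924  0.17      ]
```

View pics/m2.png

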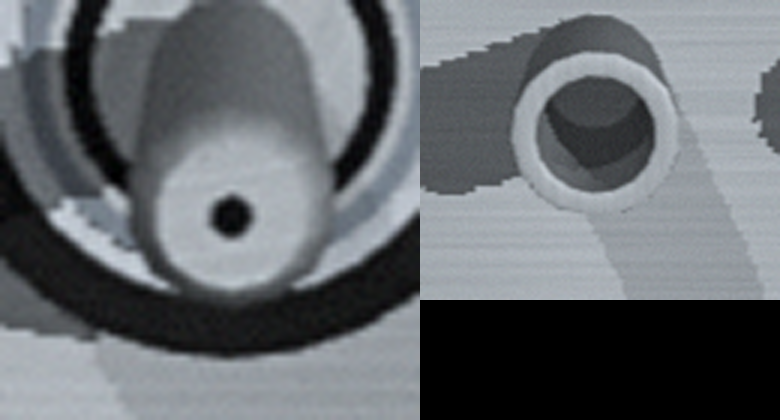

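Axle centre hole at (278.0,205.5) in w6. Sleeve rim centre at (278.0,203.5) in w7. I'll grip the sleeve and re-measure it in the hand before carrying it over.

Run:
```python
from h import *
c6=dict(np.load('pics/w6.npz'));c7=dict(np.load('pics/w7.npz'))
A=ray(c6,278,205.5,.17);S=ray(c7,278,203.5,.08);print('axle',A,'sleeve',S)
bot.line_to([S[0],S[1],.05],max_speed=.15); bot.hold(.1); st('down')
bot.set_gripper(.4,35); bot.hold(.1); st('grip')
p=np.array(bot.current_ee_pos())
bot.line_to([p[0],p[1],.09],max_speed=.1); bot.hold(.1); st('up')
c=snap('wrist','w8'); q=np.array(bot.current_ee_pos()); R=np.array(c['R'])
print('exp rim px',proj(c,q+[0,0,.03]))
g=cv2.cvtColor(c['pixels'],6)[180:330,190:370]; cv2.imwrite('pics/m3.png',cv2.resize(g,None,fx=3,fy=3,interpolation=2))
bot.line_to([q[0],q[1],.25],max_speed=.25)
bot.goto([A[0],A[1],.25],rot(-90)); bot.hold(.1); st('above')
c=snap('wrist','w9')
```

```text
axle [ 0.53001068 -0.00682698  0.17      ] sleeve [ 0.59329002 -0.24158993  0.08      ]
down t 14.98 p [ 0.5942 -0.2422  0.0515] F [-0.2  0.4 -0.1] o 0.753
grip t 15.53 p [ 0.5935 -0.2413  0.0504] F [-0.7  3.2  3.5] o 0.521
up t 16.18 p [ 0.5926 -0.2409  0.0887] F [ 0.3  0.4 -8. ] o 0.527
exp rim px (np.float64(274.77469532262126), np.float64(285.8452928334769))
above t 18.07 p [ 0.5306 -0.0084  0.2499] F [ 0.5 -0.  -6.1] o 0.525
```

View pics/m3.png

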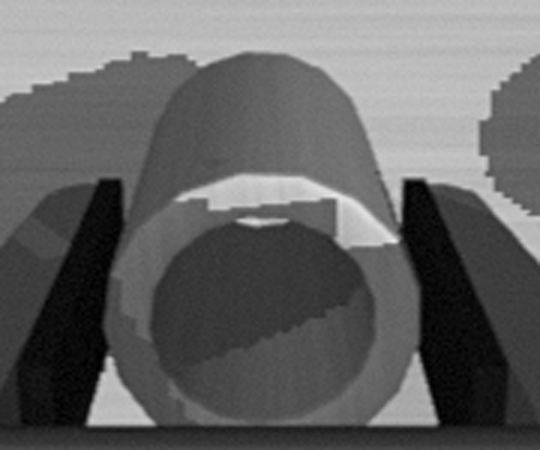

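The held rim centre is at about (277.1,286) against an expected (275,286). That is a camera bias of about 0.7 mm in y, so I'll correct for it and insert with the force guard.

```bash
cat >> h.py <<'E'
def insert(x,y,z0,z1,n,lat=2.5,lim=8):
    "stepwise descent in n moves; creeps sideways along the lateral reaction; stops on lim"
    f0=force(6); z=z0
    for z in np.linspace(z0,z1,n+1)[1:]:
        bot.line_to([x,y,z],max_speed=.08); d=force(3)-f0
        print(round(z,4),np.round(d,1),round(x,4),round(y,4))
        if d[2]>lim: break
        h=np.hypot(d[0],d[1])
        if h>lat: x+=.0004*d[0]/h; y+=.0004*d[1]/h
    return x,y,z
E
python3 - <<'E'
from h import *
x,y=.5300,-.0061
bot.line_to([x,y,.226],max_speed=.1)
x,y,z=insert(x,y,.226,.190,9); st()
c=snap('side','s10'); cv2.imwrite('pics/m4.png',cv2.resize(c['pixels'][140:290,220:380],None,fx=3,fy=3))
E
```

```text
0.222 [ 0.   0.3 -0.5] 0.53 -0.0061
0.218 [ 0.2 -0.1 -0.6] 0.53 -0.0061
0.214 [ 0.5 -0.2 -0.5] 0.53 -0.0061
0.21 [ 0.2  0.2 -0.7] 0.53 -0.0061
0.206 [-0.4  0.  -0.6] 0.53 -0.0061
0.202 [ 0.  -0.7 -0.5] 0.53 -0.0061
0.198 [-0.1 -0.  -0.8] 0.53 -0.0061
0.194 [-0.2 -0.  -0.7] 0.53 -0.0061
0.19 [-0.1 -0.  -0.3] 0.53 -0.0061
 t 21.32 p [ 0.5299 -0.006   0.1898] F [-0.1  0.4 -5.9] o 0.524
```

It slid on with no contact. Continuing down to the seat.

Run:
```python
from h import *
x,y=.5300,-.0061
x,y,z=insert(x,y,.190,.116,6)
z=lower(x,y,z,.106,step=.001,lim=5); st('seat')
bot.set_gripper(.75); bot.hold(.1); st('rel')
bot.line_to([x,y,.28],max_speed=.25); bot.hold(.1)
c=snap('wrist','w11'); print(proj(c,[x,y,.14]))
s=snap('side','s11')
w=c['pixels'][150:290,200:360]
# move over washer
bot.goto([.419,-.221,.12],rot(-90)); bot.hold(.15); st()
c=snap('wrist','w12'); print('washer',proj(c,[.419,-.221,.01]))
w2=c['pixels'][150:290,200:360]
cv2.imwrite('pics/m5.png',cv2.resize(np.hstack([w,w2,cv2.resize(s['pixels'][165:285,255:345],(105,140))]),None,fx=1.88,fy=1.88,interpolation=2)); print(cv2.imread('pics/m5.png').shape)
```

```text
0.1777 [ 0.7 -0.3  0.1] 0.53 -0.0061
0.1653 [ 1.3 -0.6 -0.9] 0.53 -0.0061
0.153 [ 1.2 -0.1 -1. ] 0.53 -0.0061
0.1407 [ 1.5 -0.1 -0.7] 0.53 -0.0061
0.1283 [ 2.3 -0.7 -1. ] 0.53 -0.0061
0.116 [ 2.4 -0.1 -1.2] 0.53 -0.0061
lowered 0.109 [-5.6  2.1 13.4]
seat t 25.88 p [ 0.5306 -0.0061  0.1103] F [-4.2  1.   6.1] o 0.527
rel t 26.48 p [ 0.53   -0.0061  0.109 ] F [-0.3  1.7 -0. ] o 0.749
(np.float64(276.28252144071155), np.float64(197.29338890901784))
 t 28.77 p [ 0.4201 -0.2208  0.1209] F [-0.4 -0.1  0.1] o 0.75
washer (np.float64(275.9021078747644), np.float64(207.9156849616606))
(263, 799, 3)
```

View pics/m5.png

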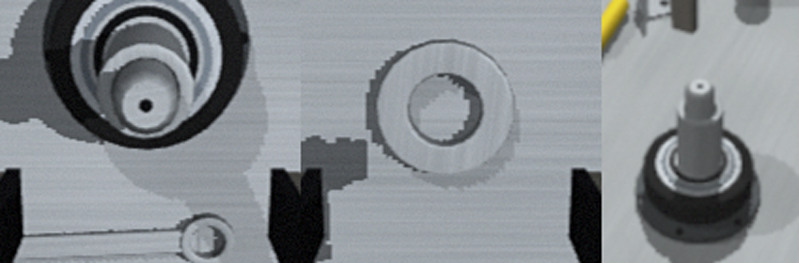

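The sleeve is seated: contact came at TCP 0.109–0.110, as predicted, and the side view agrees. The washer centre is at (276.8,207.3) in w12. I'll grip it low and bring it to just above the axle.

Run:
```python
from h import *
c=dict(np.load('pics/w12.npz')); W=ray(c,276.8,207.3,.01); print(W)
bot.set_gripper(.9,30)
x,y=W[0],W[1]+.0007
bot.line_to([x,y,.008],max_speed=.12); z=lower(x,y,.008,.003,step=.0025,lim=5); st('down')
bot.set_gripper(.5,30); bot.hold(.1); st('grip')
bot.line_to([x,y,.20],max_speed=.2); st('up')
x,y=.5304,-.0061
bot.goto([x,y,.20],rot(-90)); bot.hold(.15); st('above')
c=snap('wrist','w13'); snap('side','s13')
bot.line_to([x,y,.178],max_speed=.1)
x,y,z=insert(x,y,.178,.158,7,lim=6); st()
```

```text
[ 0.41953015 -0.2217475   0.01      ]
lowered 0.003 [ 0.  -0.2  0.1]
down t 31.04 p [ 0.4195 -0.221   0.0029] F [ 0.2 -1.2  0.9] o 0.898
grip t 31.59 p [ 0.4195 -0.221   0.003 ] F [0.6 0.6 0.4] o 0.671
up t 32.73 p [ 0.4188 -0.2204  0.1985] F [ 0.2 -0.  -2.1] o 0.67
above t 33.83 p [ 0.5302 -0.0075  0.1999] F [-0.6 -0.5 -1.5] o 0.675
0.1751 [-0.1 -0.   0.2] 0.5304 -0.0061
0.1723 [-0.3 -0.2 -0. ] 0.5304 -0.0061
0.1694 [-0.3 -0.2 -0.1] 0.5304 -0.0061
0.1666 [ 0.2 -0.2  0.1] 0.5304 -0.0061
0.1637 [-0.2  0.5 -0.3] 0.5304 -0.0061
0.1609 [-0.7 -0.2 -0. ] 0.5304 -0.0061
0.158 [ 0.1 -0.4 -0. ] 0.5304 -0.0061
 t 36.5 p [ 0.5303 -0.0061  0.1579] F [ 1.  -0.6 -1.5] o 0.676
```

The washer is on the axle (grip width 62 mm, no contact force). I'll seat it, release, and look at the collar.

Run:
```python
from h import *
x,y=.5304,-.0061
bot.line_to([x,y,.147],max_speed=.08)
z=lower(x,y,.147,.139,step=.001,lim=4); st('seat')
bot.set_gripper(.78); bot.hold(.1); st('rel')
bot.line_to([x,y,.25],max_speed=.25); bot.hold(.1)
c=snap('wrist','w14'); s=snap('side','s14')
t=[.458,-.352]
bot.goto([*t,.126],rot(-90)); bot.hold(.15); st()
c2=snap('wrist','w15'); print('collar',proj(c2,[*t,.016]), 'ax', proj(c,[x,y,.15]))
f=lambda c:c['pixels'][150:290,200:360]
cv2.imwrite('pics/m6.png',cv2.resize(np.hstack([f(c),f(c2),cv2.resize(s['pixels'][165:285,255:345],(105,140))]),None,fx=1.88,fy=1.88,interpolation=2))
```

```text
lowered 0.142 [-2.9  0.3  7.5]
seat t 38.47 p [ 0.5307 -0.0061  0.1429] F [-2.2  0.6  6.2] o 0.669
rel t 38.92 p [ 0.5303 -0.0061  0.1418] F [ 0.7  0.2 -0.2] o 0.779
 t 41.25 p [ 0.4588 -0.3512  0.1266] F [-0.3 -0.8 -0.1] o 0.779
collar (np.float64(276.5802889923012), np.float64(207.6245501069033)) ax (np.float64(276.2405951388682), np.float64(208.47999717771475))
```

View pics/m6.png

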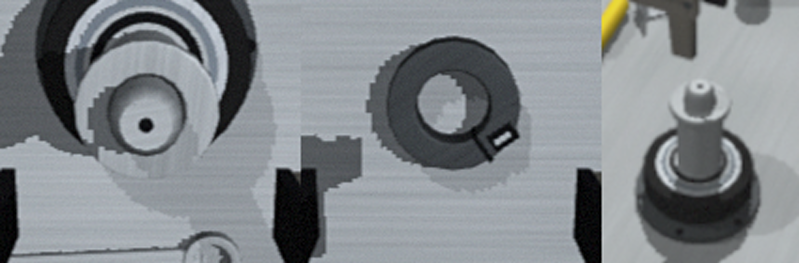

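The washer is seated on the sleeve (panels 1 and 3). The collar centre is at (281.2,205.7) in w15, with the slit and screw to the lower right, so I'll grip it across with φ = −50°.

Run:
```python
from h import *
c=dict(np.load('pics/w15.npz')); W=ray(c,281.2,205.7,.016); print(W)
bot.set_gripper(.9,30)
x,y=W[0],W[1]+.0007; r=rot(-50)
bot.goto([x,y,.06],r)
bot.line_to([x,y,.010],max_speed=.1); z=lower(x,y,.010,.005,step=.0025,lim=5); st('down')
bot.set_gripper(.5,30); bot.hold(.1); st('grip')
bot.line_to([x,y,.20],max_speed=.2); st('up')
x,y=.5304,-.0061
bot.goto([x,y,.20],r); bot.hold(.15); st('above')
snap('wrist','w16')
bot.line_to([x,y,.180],max_speed=.1)
x,y,z=insert(x,y,.180,.165,6,lim=6); st()
```

```text
[ 0.45965512 -0.3558361   0.016     ]
lowered 0.005 [ 0.1 -0.3  0.2]
down t 43.76 p [ 0.4596 -0.3551  0.0049] F [ 0.7 -0.2  0.7] o 0.897
grip t 44.33 p [ 0.4595 -0.355   0.005 ] F [-1.4  1.5  0.8] o 0.65
up t 45.46 p [ 0.459  -0.3544  0.1983] F [ 0.4 -0.6 -2.3] o 0.649
above t 46.94 p [ 0.5305 -0.0072  0.1999] F [-0.2 -0.6 -1.6] o 0.658
0.1775 [-0.5 -0.7 -0.9] 0.5304 -0.0061
0.175 [ 0.  -0.4 -0.8] 0.5304 -0.0061
0.1725 [-0.   0.1 -0. ] 0.5304 -0.0061
0.17 [-0.   0.2 -0.9] 0.5304 -0.0061
0.1675 [ 0.3 -0.6 -0.7] 0.5304 -0.0061
0.165 [ 0.  -0.1 -0.1] 0.5304 -0.0061
 t 49.24 p [ 0.5303 -0.0061  0.1649] F [ 0.   0.  -1.9] o 0.651
```

Run:
```python
from h import *
x,y=.5304,-.0061
bot.line_to([x,y,.159],max_speed=.06)
z=lower(x,y,.159,.151,step=.001,lim=4); st('seat')
bot.set_gripper(.78); bot.hold(.1); st('rel')
bot.line_to([x,y,.26],max_speed=.2); bot.hold(.3); st()
c=snap('wrist','w17'); s=snap('side','s17'); t=snap('top','t17')
u=lambda im,h:cv2.resize(im,(int(im.shape[1]*h/im.shape[0]),h),interpolation=2)
r1=np.hstack([u(c['pixels'][100:300,160:400],300),u(s['pixels'][165:285,245:355],300)])
r2=u(t['pixels'][120:310,100:450],290)[:,:r1.shape[1]]
W=max(r1.shape[1],r2.shape[1]); o=[cv2.copyMakeBorder(r,0,0,0,W-r.shape[1],0) for r in(r1,r2)]
cv2.imwrite('pics/m7.png',np.vstack(o)); print(np.vstack(o).shape)
```

```text
lowered 0.154 [-2.5  0.2  7.4]
seat t 51.17 p [ 0.5306 -0.0061  0.1548] F [-2.5  0.9  5.9] o 0.651
rel t 51.65 p [ 0.5303 -0.0061  0.1538] F [-0.3 -0.5  0.5] o 0.776
 t 52.63 p [ 0.5299 -0.006   0.2588] F [ 0.4 -0.5 -0.4] o 0.784
(590, 635, 3)
```

View pics/m7.png

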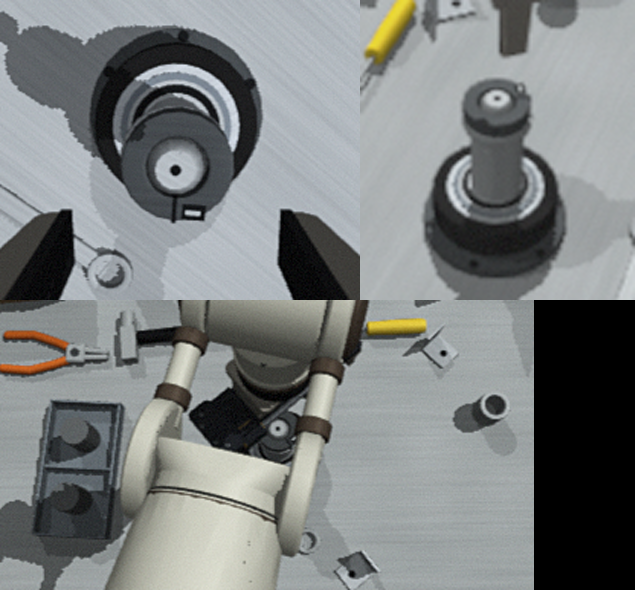

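The collar is flat on the stack with the axle end showing through it at (176,170). Both caps stand in their bays, and the short sleeve, tools and brackets in view look unmoved.

```bash
python3 -c "
from h import *
bot.job_done(); st()"
```

```text
the job is handed in; nothing more can be done
the job is handed in; nothing more can be done
```

The guide-wheel unit is assembled and handed in, with the clock at about 53 s of the 72 s allowed. I lifted the cap off and stood it in the empty bay. Then the long sleeve, the washer and the split collar went onto the axle in that order, and I lowered each one under force guard until it made contact.

- **Seating:** each part touched down within about 1 mm of the expected height: sleeve at TCP 0.109–0.110 (0.110 expected), washer 0.142–0.143 (0.143), collar 0.154–0.155 (0.155). The upward contact force at each of these stops was at most about 13 N.
- **Final pictures:** the collar lies level on the stack with the axle end showing through it. Both caps stand upright in their bays, and the gripper was clear above the unit.
- **Less certain:**
  - The washer's edge is not distinct in the last side view because it is in the collar's shadow. It showed clearly seated in the picture before, and the collar's contact height agrees.
  - In the last top view the arm hid part of the hammer, screwdriver and spanner. What was visible had not moved.
- **Disagreements:** the top and wrist cameras differed by 2–5 mm on positions. I placed parts from the wrist camera, with a 0.7 mm correction in y measured from the sleeve held in the gripper.

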